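# Clamp a printing block in the carving jig

## Robot

A 7-joint arm with a two-finger parallel gripper is mounted at the origin on the work surface. World frame = base frame: x ahead of the robot, y to its left, z up, the work surface at z = 0. Lengths are in m, angles in rad, forces in N, time in s.
With the tool pointing down it reaches from about 0.4 to 0.925 m from the base axis. Payload 5.6 kg.
Tool frame: the origin (TCP) lies between the finger pads; the fingertips stand r.tcp_to_tips ahead of it and the grasp point (between the pads) lies 6 mm ahead of it (r.tcp_to_tips is the distance from the TCP to the fingertips, in m); z points along the fingers, y is the line along which they close (so a half turn about z gives the same grasp; the last joint's range is limited). The gripper opens to 85 mm and grips with 20 to 120 N. Pads are 22 mm wide; open, the fingers measure 114 mm over their backs; the gripper's body (76 mm by 85 mm) begins 54 mm behind the grasp point. The pads swing forward as they close: fully open they stand 13 mm farther back than shut.
Start: joints at [1.109, 0.468, -0.012, 1.603, 0.006, 1.071, -0.056], TCP at [0.264, -0.594, 0.256] pointing down, gripper open.
Joint ranges: [-2.53, 2.53], [-0.31, 2.02], [-1.57, 1.55], [0.28, 2.44], [-1.29, 4.43], [0.15, 1.84], [-2.92, 2.92]. Speed limits (rad/s): [2.57, 2.57, 3.14, 3.14, 3.14, 3.14, 3.14].

## Interface

Orientations are given as a rotation vector (axis times angle).
In Python, from station import r gives the robot as it stands.
- The arm moves only by the shell command python3 -m creep 'ROWS' [FORCE]. ROWS is JSON, a list of rows, each an object of numbers: "x", "y", "z": the shift along the tool's x, y, z in cm; "wx", "wy", "wz": the turn, a rotation vector about the tool's x, y, z in degrees; "claw": the closure, from -1 (fully open) to 1 (shut), so that 0 is half open. In form: [{"x": .., "y": .., "z": .., "wx": .., "wy": .., "wz": .., "claw": ..}, ...]. A call has 1 to 5 rows; each row shifts and turns the commanded pose from where the row before left it, along the tool's axes as they then stand; what a row does not reach is not made up. A row lasts 1/12 s, in which the tool goes at most 41.7 mm and 7.16 degrees, less where a joint would pass 70% of its speed; a pose out of reach is approached as far as the arm can. A call with a gripper value outside its range is refused whole. The fingers move at their own pace and stop on an object; FORCE is the grip in N (left out, the last holds). Time passes only in rows, so rows that do not move let the fingers close. It gives the time, the measured TCP pose, the force, the opening and the grip force at its end, in the units of the state.
- r.get_state(): the state, without advancing time (a new reading comes with each control period).
- r.get_image(name): name is "scene" or "top"; returns a dict with "image" (480x640x3 uint8, red, green, blue), "mtx" (3x3 intrinsics, pixels), "rvec" (rotation vector, rad) and "tvec" (3), from world to camera coordinates, as OpenCV has them. Camera axes: x right, y down, z forward; pixel columns grow to the right and rows downward; lengths in m; the calibration is good to about 2 mm. A picture is of the moment at which its call begins. There is no depth.
- r.job_done(): hands the job in; it is judged then, once.
Trained networks look in a picture, given as the dict that the camera call returned (one of the last four; its "shot" number tells which), for a name from the list of things; names that differ only in an ending like _2 or _b are one class to them, and where a whole thing is asked for, a point or a joint stands for the part that bears it (a point fixed in the world has none). Each returns a list of dicts, best first, with "score" (0 to 1); they miss things now and then, are a little off and sometimes report something else, mostly with a low value. They report only what shows in the picture. A call takes as long as a camera call.
- r.search_frame(query, picture): "rect" ([left, top, width, height] in pixels, round what is visible of it).
- r.silhouettes(query, picture): "pixels" (480x640 bool, what is visible of it) and "rect" ([left, top, width, height] in pixels, round what is visible of it).
- r.pinpoint(query, picture): "uv" ([column, row] in pixels: a listed point, or the origin of a listed thing).
The state is a dict: "t": time; "qpos": joint angles; "dq": joint speeds; "joint_efforts": joint torques, N m; "position": TCP position; "eef_rot": TCP orientation; "contact_force": force on the tool from outside, world axes, zero at the start; "ft_torque": the same for the moment, N m; "grip_width": finger opening in m; "grip_force": force on a finger pad.
Only numpy, scipy, OpenCV 4.12 (cv2) and the standard library are available. Lean on these libraries where they do the work, as an engineer would, in place of code of your own. Each camera call takes 0.05 s, during which the arm holds its last target. There are 200 camera calls.

## Task

Slide the loose wooden printing block fully home into the corner of the carving jig, flat against both the far fence and the side stop. Then screw the clamp's knob down clockwise until you feel the pad touch the block, and give it a quarter of a turn more, no further, so that it holds without denting the wood. Let go, and leave the tins, jars and tools around it as they are.

Things in the scene. Friction and masses are not known exactly. Their poses are not given: they have to be found in the camera images.
- jig: Wooden carving jig fixed to the table: board 18 mm thick, from x -180 to +70 and y -165 to +95 mm in its frame, with a fence, a side stop and a clamp arm. Origin: at table height straight below the clamp screw's axis; z up. A smooth laminate packing strip (friction 0.3, 58 mm wide, x -156 to +29 mm) lies on it under the block; its thickness differs from job to job.
- corner (a point): Inside corner of the jig's two wooden stops, at jig x +30, y +30 mm, on their top, 43 mm above the table. Axes as the jig's. The far fence faces -x and spans jig y -50 to +50 mm; the short side stop faces -y and spans jig x -25 to +30 mm.
- beam_top (a point): Middle of the top of the steel clamp arm, 110 mm above the table. The arm is 32 mm wide (x), spans jig y -22 to +83 mm, its underside is 86 mm above the table, and it stands on a 32 x 26 mm post at jig y +70 mm. A 38 mm round boss around the screw rises 9 mm above it.
- block: Plain loose wooden printing block, 150 x 60 x 24 mm (x, y, z), 0.15 to 0.31 kg. Origin: centre of its underside, 21 to 24 mm above the table. It lies in the jig short of the fence, to the -y side of the side stop, turned up to 7 degrees, its far end below the clamp. Fully home its origin is at jig x -45, y 0 mm, its x axis along the jig's.
- screw: The clamp's upright screw with the knob on top and a round 28 mm pad below (it does not turn). Origin: on the screw's axis, at table height when the knob is at 0. It sinks 10 mm a turn of the knob (1.6 mm a rad). The pad hangs 1.7 to 5.3 mm clear of the block at the start; where it touches cannot be known beforehand and must be felt.
- knob (a joint): Knob angle in rad, growing clockwise seen from above, which lowers the screw; starts from 0 to 0.7, ends at 9. At 0 its bar lies along jig x. Friction 0.24 N m; it stays where left. As the pad touches, the resistance steps up by 0.14 N m (pad sprung with 90 N preload), then slowly, by 6 N and 0.01 N m a mm of screw travel; the step also shows in the moment felt at rest between small turns.
- knob_grip (a point): Grip point of the black knob, on the screw's axis, about 160 mm above the table. The knob is an upright bar 52 mm long, 16 mm thick, 32 mm tall on a 34 mm disc 10 mm thick; this point is 12 mm below the bar's top. It sinks with the screw as the knob is turned.
- gouge: Bystander: carving gouge lying on the jig's board. Origin: underside.
- ink_tin: Bystander: small steel tin, 44 mm across, 30 mm tall, on the jig's board. Origin: underside.
- brayer: Bystander: ink roller with wooden handle, beside the jig. Origin: underside.
- tub_a: Bystander: tub with lid, 84 mm across, 95 mm tall. Origin: underside.
- jam_jar: Bystander: lidded glass jar, 68 mm across, 85 mm tall. Origin: underside.
- brush_tin: Bystander: open steel tin, 80 mm across, with brushes standing in it to 210 mm. Origin: underside.
- swab_box: Bystander: cardboard box 90 x 120 x 45 mm. Origin: underside.

How it is judged:
By the outcome, as a careful person would: the job done as asked, in the order asked, and still so for the second after the job is handed in, with the robot touching nothing.
It also fails if it takes over 72 s, if anything falls off the work surface, if the arm or the gripper's body presses on something with over 40 N, if the wrist force passes 120 N, or if a joint passes its speed limit or range.

## Working session

There is one attempt and no reset: what is moved stays moved. The work goes in short steps, Python scripts to look and compute and a shell command to move; the robot and the scene stay as the last step left them, time stands still between calls to the robot, and variables do not carry over. Pictures are saved under pics/ and viewed, at most 11 in all, crops included, and the job is handed in when it is done.

```bash
ls; mkdir -p pics
cat > h.py <<'E'
import numpy as np, cv2
from station import r
def cam(p):
    R=cv2.Rodrigues(np.array(p["rvec"],float))[0]; return R,np.array(p["tvec"],float).ravel(),np.array(p["mtx"],float)
def ray(p,uv):
    R,t,K=cam(p); d=R.T@np.linalg.solve(K,[uv[0],uv[1],1]); return -R.T@t,d
def atz(p,uv,z):
    o,d=ray(p,uv); return o+d*(z-o[2])/d[2]
def tri(rs):
    A=0;b=0
    for o,d in rs:
        d=d/np.linalg.norm(d);P=np.eye(3)-np.outer(d,d);A=A+P;b=b+P@o
    return np.linalg.solve(A,b)
def proj(p,X):
    return cv2.projectPoints(np.array(X,float).reshape(-1,1,3),np.array(p["rvec"],float),np.array(p["tvec"],float),np.array(p["mtx"],float),None)[0].reshape(-1,2)
E
python3 - <<'E'
from h import *
np.set_printoptions(precision=4,suppress=True)
P={n:r.get_image(n) for n in("scene","top")}
for n in P:
    cv2.imwrite(f"pics/{n}0.png",P[n]["image"][:,:,::-1]); print(n,ray(P[n],(320,240)))
H=dict(corner=.043,beam_top=.11,knob_grip=.16,block=.022,jig=0,screw=0)
for q in H:
    rs=[]
    for n in P:
        for d in r.pinpoint(q,P[n])[:2]:
            print(q,n,round(d["score"],2),np.round(d["uv"],1),atz(P[n],d["uv"],H[q])); 
        d=r.pinpoint(q,P[n])
        if d: rs.append(ray(P[n],d[0]["uv"]))
    if len(rs)==2: print("  tri",tri(rs))
for q in["gouge","ink_tin","brayer","tub_a","jam_jar","brush_tin","swab_box"]:
    d=r.pinpoint(q,P["top"]); print(q,[(round(e["score"],2),atz(P["top"],e["uv"],0)) for e in d[:1]])
print(r.get_state(),r.tcp_to_tips)
E
```

```text
pics
scene (array([ 1.6329, -0.197 ,  0.9111]), array([-0.801 ,  0.1603, -0.5768]))
top (array([0.3726, 0.0146, 1.2934]), array([ 0.1671, -0.0011, -0.986 ]))
corner scene 0.81 [299.7 299.3] [ 0.6473 -0.0458  0.043 ]
corner scene 0.16 [121.1 309.9] [ 0.6083 -0.4392  0.043 ]
corner top 0.65 [353.  218.6] [ 0.6353 -0.0681  0.043 ]
  tri [ 0.6385 -0.0566  0.0374]
beam_top scene 0.79 [293.2 267.1] [ 0.6127 -0.0538  0.11  ]
beam_top scene 0.21 [119.7 310.4] [ 0.6884 -0.4232  0.11  ]
beam_top top 0.88 [348.1 224. ] [ 0.6088 -0.052   0.11  ]
  tri [ 0.6093 -0.0527  0.1073]
knob_grip scene 0.85 [283.4 247.1] [ 0.6015 -0.0727  0.16  ]
knob_grip top 0.49 [362.9 219. ] [ 0.6092 -0.082   0.16  ]
  tri [ 0.6086 -0.0776  0.1658]
block scene 0.7 [116.5 312.2] [ 0.5895 -0.4546  0.022 ]
block scene 0.68 [271.1 276.4] [ 0.527  -0.0966  0.022 ]
block top 0.97 [367.6 265.3] [ 0.5229 -0.101   0.022 ]
  tri [ 0.5552 -0.2807 -0.0034]
jig scene 0.72 [279.4 302.7] [ 0.6015 -0.0873  0.    ]
jig top 0.8 [361.7 230.3] [ 0.6139 -0.0916  0.    ]
jig top 0.58 [513.1 308.1] [ 0.4121 -0.453   0.    ]
  tri [ 0.6122 -
[... 259 characters left out ...]
 0.    ]))]
jam_jar [(0.89, array([ 0.5482, -0.457 ,  0.    ]))]
brush_tin [(0.79, array([ 0.654, -0.391,  0.   ]))]
swab_box [(0.57, array([ 0.4118, -0.4454,  0.    ]))]
{'t': 1.65, 'qpos': array([ 1.109 ,  0.4675, -0.0116,  1.6027,  0.006 ,  1.0714, -0.0563]), 'dq': array([-0.0005, -0.0006,  0.0012,  0.0004,  0.0008,  0.0008,  0.0008]), 'joint_efforts': array([ -0.0004, -53.2219,   0.0216, -25.1631,   0.0115,   0.0011,
         0.    ]), 'position': array([ 0.2643, -0.5938,  0.2563]), 'eef_rot': array([ 3.0729,  0.653 , -0.0001]), 'contact_force': array([ 0.5256,  0.2549, -0.3952]), 'ft_torque': array([-0.0136,  0.0221, -0.0224]), 'grip_force': 0.0, 'grip_width': 0.08571317617041735} 0.025
```

View pics.

View pics/top0.png

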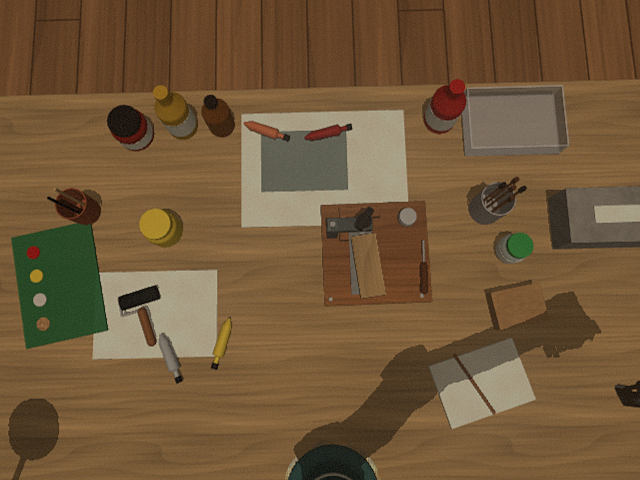

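View pics/scene0.png

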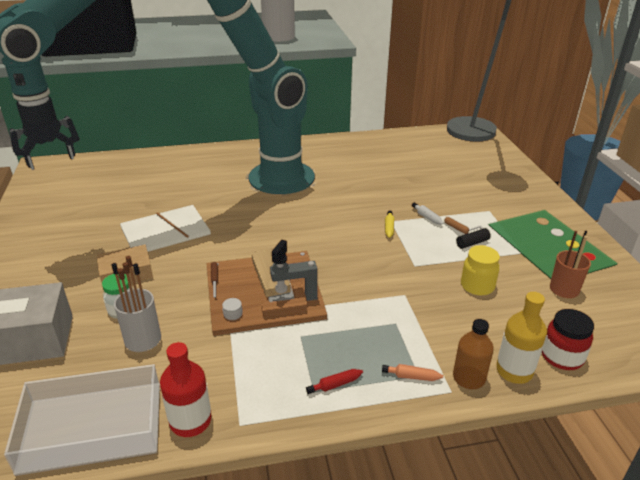

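Run:
```python
from h import *
np.set_printoptions(precision=4,suppress=True)
t=cv2.imread("pics/top0.png"); s=cv2.imread("pics/scene0.png")
cv2.imwrite("pics/c1.png",cv2.resize(t[190:315,310:443],None,fx=4.5,fy=4.5,interpolation=cv2.INTER_CUBIC))
cv2.imwrite("pics/c2.png",cv2.resize(s[225:340,195:335],None,fx=5,fy=5,interpolation=cv2.INTER_CUBIC))
p=r.get_image("top");q=r.get_image("scene")
for im in(p,q):
  for n in("jig","block"):
    for m in r.silhouettes(n,im)[:2]:
        px=m["pixels"].astype(np.uint8); c=max(cv2.findContours(px,0,1)[0],key=cv2.contourArea)
        z=.018 if n=="jig" else .046
        a=cv2.approxPolyDP(c,4,True)[:,0]
        print(n,round(m["score"],2),m["rect"],cv2.minAreaRect(c)); print(np.c_[a,[atz(im,v,z)[:2] for v in a]])
```

```text
jig 0.81 [323.0, 200.5, 107.1, 107.0] ((375.4731140136719, 253.3552703857422), (101.49526977539062, 107.57331848144531), 87.61405944824219)
[[422.     201.       0.6809  -0.2426]
 [321.     207.       0.6719   0.0088]
 [325.     305.       0.4295   0.005 ]
 [430.     300.       0.4356  -0.2484]
 [429.     279.       0.4864  -0.2489]
 [426.     294.       0.4502  -0.2396]
 [418.     288.       0.4652  -0.2211]
 [421.     244.       0.5728  -0.2342]
 [428.     262.       0.5279  -0.2488]]
block 0.83 [350.8, 234.9, 36.7, 64.0] ((367.4729919433594, 265.83782958984375), (62.964813232421875, 25.6462459564209), 80.53767395019531)
[[373.     234.       0.5956  -0.1147]
 [351.     239.       0.5847  -0.0614]
 [363.     298.       0.4426  -0.085 ]
 [384.     294.       0.4509  -0.1349]]
jig 0.68 [206.5, 238.6, 119.5, 95.5] ((264.30999755859375, 284.66998291015625), (85.70135498046875, 116.38978576660156), 81.8698959350586)
[[315.     261.       0.481    0.0209]
 [306.     251.       0.4345   0.0059]
 [289.     251.       0.4263  -0.0374]
 [286.     239.       0.3713  -0.0371]
 [272.     250.  
[... 769 characters left out ...]
942  -0.4802]
 [120.     288.       0.4985  -0.4549]
 [115.     307.       0.5661  -0.4606]
 [127.     346.       0.6981  -0.4248]
 [144.     350.       0.7167  -0.389 ]
 [158.     342.       0.6983  -0.3609]
 [161.     332.       0.6686  -0.3554]
 [153.     296.       0.543   -0.3768]
 [141.     287.       0.504   -0.4061]
 [138.     265.       0.4144  -0.4181]]
block 0.91 [253.1, 248.2, 36.7, 48.6] ((264.3792724609375, 272.5031433105469), (45.09141540527344, 20.133840560913086), 81.38435363769531)
[[252.     252.       0.451   -0.1341]
 [265.     292.       0.6108  -0.1202]
 [277.     293.       0.6194  -0.0937]
 [269.     270.       0.5315  -0.1012]
 [271.     249.       0.4472  -0.0858]]
```

View pics/c1.png

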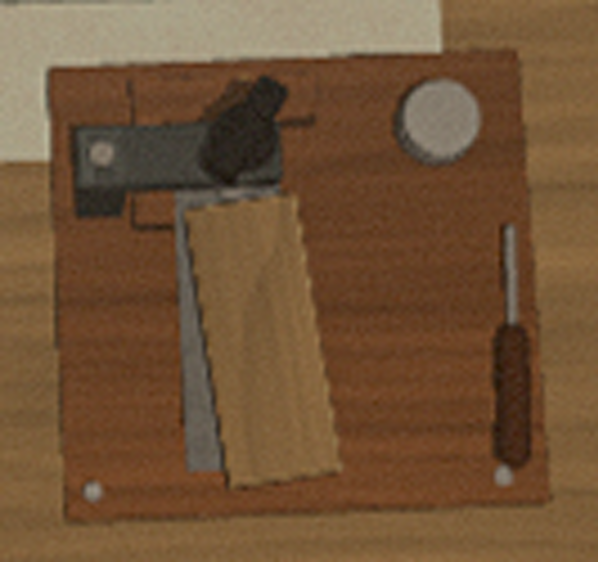

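View pics/c2.png

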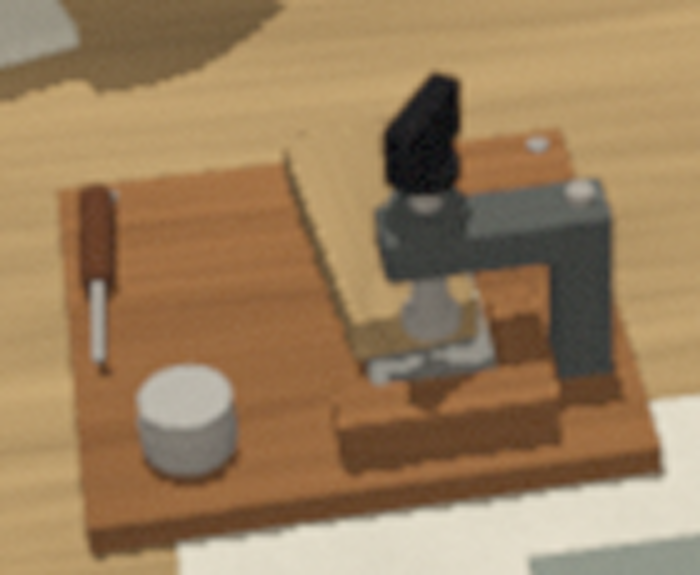

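```bash
cat >> h.py <<'E'
from scipy.optimize import least_squares
def w(pose,pts,z):
    x,y,a=pose; pts=np.atleast_2d(pts); c,s=np.cos(a),np.sin(a)
    return np.c_[x+c*pts[:,0]-s*pts[:,1],y+s*pts[:,0]+c*pts[:,1],np.broadcast_to(z,len(pts))]
JC=np.array([[.07,.095],[.07,-.165],[-.18,-.165],[-.18,.095]])
E
python3 - <<'E'
from h import *
np.set_printoptions(precision=4,suppress=True)
p=r.get_image("top");q=r.get_image("scene")
T=np.array([[48,70],[518,50],[550,503],[66,520]])/4.5+[310,190]-.4
S=np.array([[660,455],[90,535],[60,190],[565,130]])/5+[195,225]-.4
def fit(obs,x0,sc=0):
    f=lambda v:np.concatenate([(proj(im,w(v,c,z))-o).ravel() for im,c,z,o in obs])
    s=least_squares(f,x0,loss="soft_l1"); return s.x,f(s.x)
for o in([(p,JC,.018,T)],[(q,JC,.018,S)],[(p,JC,.018,T),(q,JC,.018,S)]):
    j,res=fit(o,[.6,-.08,0]); print("jig",j,res)
BC=np.array([[-.075,-.03],[-.075,.03]])
Tb=np.array([[342,468],[228,488]])/4.5+[310,190]-.4
b,res=fit([(p,BC,.0465,Tb)],[.52,-.1,0]);print("block",b,res)
Tb4=np.array([[342,468],[228,488],[185,210],[295,195]])/4.5+[310,190]-.4
print([atz(p,u,.0465) for u in Tb4])
c,s=np.cos(j[2]),np.sin(j[2]); d=b[:2]-j[:2]; print("block in jig",c*d[0]+s*d[1],-s*d[0]+c*d[1],np.degrees(b[2]-j[2]))
print("home",w(j,[[-.045,0]],0),"grip pt",w(b,[[-.04,0]],0))
for n in("corner","beam_top"):
    X=w(j,[[.03,.03]] if n=="corner" else [[0,.0305]],.043 if n=="corner" else .11)
    for im in(p,q): print(n,proj(im,X),[e["uv"] for e in r.pinpoint(n,im)[:1]])
E
```

```text
jig [ 0.6094 -0.0854  0.0143] [-0.0643 -0.553  -0.0024 -0.1322  0.1553  0.1538 -0.0908  0.4643]
jig [ 0.6157 -0.083   0.0087] [ 1.5867 -0.2856 -1.0198 -0.2954 -0.2302  0.1885  0.1089  0.285 ]
jig [ 0.6112 -0.0846  0.0108] [-0.3036 -1.3601 -0.2436 -0.5831 -0.4571 -0.3132 -0.7007 -0.3817  0.5375
 -1.6047 -1.7664 -1.5329 -1.0735 -0.7111 -0.9512 -0.6858]
block [ 0.5213 -0.0974  0.1492] [-0.1829  0.035   0.1828 -0.0336]
[array([ 0.4517, -0.1387,  0.0465]), array([ 0.4426, -0.0785,  0.0465]), array([ 0.5913, -0.0609,  0.0465]), array([ 0.598 , -0.12  ,  0.0465])]
block in jig -0.08997030021023707 -0.011839628407672392 7.9251033470255905
home [[ 0.5662 -0.0851  0.    ]] grip pt [[ 0.4818 -0.1034  0.    ]]
corner [[347.2521 216.4842]] [[485.7, 213.4]]
corner [[295.5445 297.927 ]] [[298.2, 299.3]]
beam_top [[349.006  223.1146]] [[350.3, 223.8]]
beam_top [[292.9097 266.6264]] [[293.0, 266.7]]
```

```bash
python3 -m creep '[{"wz":5.7},{"wz":5.7},{"wz":5.6},{"x":2,"y":-3.28},{"x":2,"y":-3.28}]'; python3 -m creep '[{"x":2,"y":-3.28},{"x":2,"y":-3.28},{"x":2,"y":-3.28},{"x":2,"y":-3.28},{"x":2,"y":-3.28}]';python3 -m creep '[{"x":2,"y":-3.28},{"x":2,"y":-3.28},{"x":2,"y":-3.28},{"x":2,"y":-3.28},{"x":2,"y":-3.28}]'; python3 -m creep '[{"x":2,"y":-3.28},{"x":2,"y":-3.28},{"z":0},{"z":0}]'; python3 -c "
from h import *
print(r.get_state()['qpos'])"
```

```text
[ 1.10900169  0.46749359 -0.01162112  1.60268325  0.00597848  1.07139983
 -0.05631174]schema error: expected keys x, y, z, wx, wy, wz, claw
schema error: expected keys x, y, z, wx, wy, wz, claw
schema error: expected keys x, y, z, wx, wy, wz, claw
schema error: expected keys x, y, z, wx, wy, wz, claw
```

```bash
python3 -m creep '[{"x":0,"y":0,"z":0,"wx":0,"wy":0,"wz":5.7,"claw":-1},{"x":0,"y":0,"z":0,"wx":0,"wy":0,"wz":5.7,"claw":-1},{"x":0,"y":0,"z":0,"wx":0,"wy":0,"wz":5.6,"claw":-1},{"x":2,"y":-3.28,"z":0,"wx":0,"wy":0,"wz":0,"claw":-1},{"x":2,"y":-3.28,"z":0,"wx":0,"wy":0,"wz":0,"claw":-1}]'; python3 -c "
from h import *
print(r.get_state()['qpos'])"
```

```text
t: 2.67
position: [0.2946, -0.5246, 0.2558]
eef_rot: [3.136, 0.184, -0.001]
contact_force: [1.4, 0.5, 0.0]
grip_width: 0.0855
grip_force: 0.0
[ 0.97875293  0.38554421  0.03105283  1.72925064 -0.01232352  1.02687118
 -0.4398161 ]
```

```bash
python3 -m creep '[{"x":2,"y":-3.28,"z":0,"wx":0,"wy":0,"wz":0,"claw":-1},{"x":2,"y":-3.28,"z":0,"wx":0,"wy":0,"wz":0,"claw":-1},{"x":2,"y":-3.28,"z":0,"wx":0,"wy":0,"wz":0,"claw":-1},{"x":2,"y":-3.28,"z":0,"wx":0,"wy":0,"wz":0,"claw":-1},{"x":2,"y":-3.28,"z":0,"wx":0,"wy":0,"wz":0,"claw":-1}]';  python3 -m creep '[{"x":2,"y":-3.28,"z":0,"wx":0,"wy":0,"wz":0,"claw":-1},{"x":2,"y":-3.28,"z":0,"wx":0,"wy":0,"wz":0,"claw":-1},{"x":2,"y":-3.28,"z":0,"wx":0,"wy":0,"wz":0,"claw":-1},{"x":2,"y":-3.28,"z":0,"wx":0,"wy":0,"wz":0,"claw":-1},{"x":2,"y":-3.28,"z":0,"wx":0,"wy":0,"wz":0,"claw":-1}]';  python3 -m creep '[{"x":2,"y":-3.28,"z":0,"wx":0,"wy":0,"wz":0,"claw":-1},{"x":2,"y":-3.28,"z":0,"wx":0,"wy":0,"wz":0,"claw":-1},{"x":0,"y":0,"z":0,"wx":0,"wy":0,"wz":0,"claw":-1},{"x":0,"y":0,"z":0,"wx":0,"wy":0,"wz":0,"claw":-1}]'; python3 -c "
from h import *
print(r.get_state()['qpos'])"
```

```text
t: 3.08
position: [0.3758, -0.3472, 0.2566]
eef_rot: [3.135, 0.191, 0.001]
contact_force: [0.6, 0.0, 0.2]
grip_width: 0.0855
grip_force: 0.0
t: 3.5
position: [0.4551, -0.1722, 0.2567]
eef_rot: [3.135, 0.191, 0.001]
contact_force: [1.0, -1.0, -0.6]
grip_width: 0.0854
grip_force: 0.0
t: 3.83
position: [0.4871, -0.1016, 0.2564]
eef_rot: [-3.135, -0.2, -0.001]
contact_force: [-0.5, -0.4, 0.1]
grip_width: 0.0854
grip_force: 0.0
[ 0.35038786  0.2263995  -0.24213805  1.95614122  0.0649303   0.96594597
 -1.36615121]
```

```bash
python3 -m creep '[{"x":0,"y":0.2,"z":3.5,"wx":0,"wy":0,"wz":0,"claw":-1},{"x":0,"y":0,"z":3.5,"wx":0,"wy":0,"wz":0,"claw":-1},{"x":0,"y":0,"z":3.5,"wx":0,"wy":0,"wz":0,"claw":-1},{"x":0,"y":0,"z":3.5,"wx":0,"wy":0,"wz":0,"claw":-1},{"x":0,"y":0,"z":2.5,"wx":0,"wy":0,"wz":0,"claw":-1}]';  python3 -m creep '[{"x":0,"y":0,"z":2,"wx":0,"wy":0,"wz":0,"claw":-1},{"x":0,"y":0,"z":1.2,"wx":0,"wy":0,"wz":0,"claw":-1},{"x":0,"y":0,"z":0.7,"wx":0,"wy":0,"wz":0,"claw":-1},{"x":0,"y":0,"z":0,"wx":0,"wy":0,"wz":0,"claw":-1},{"x":0,"y":0,"z":0,"wx":0,"wy":0,"wz":0,"claw":-1}]'; python3 -c "
from h import *
p=r.get_image('scene'); print(r.tcp_to_tips)
cv2.imwrite('pics/s3.png',cv2.resize(p['image'][170:340,180:380,::-1],None,fx=3.5,fy=3.5,interpolation=cv2.INTER_CUBIC))"
```

```text
t: 4.25
position: [0.4848, -0.1076, 0.0888]
eef_rot: [3.136, 0.188, -0.004]
contact_force: [-0.3, -0.6, 0.3]
grip_width: 0.0855
grip_force: 0.0
t: 4.67
position: [0.4866, -0.1068, 0.0525]
eef_rot: [3.135, 0.19, 0.0]
contact_force: [0.1, -0.2, 0.1]
grip_width: 0.0855
grip_force: 0.0
0.025
```

View pics/s3.png

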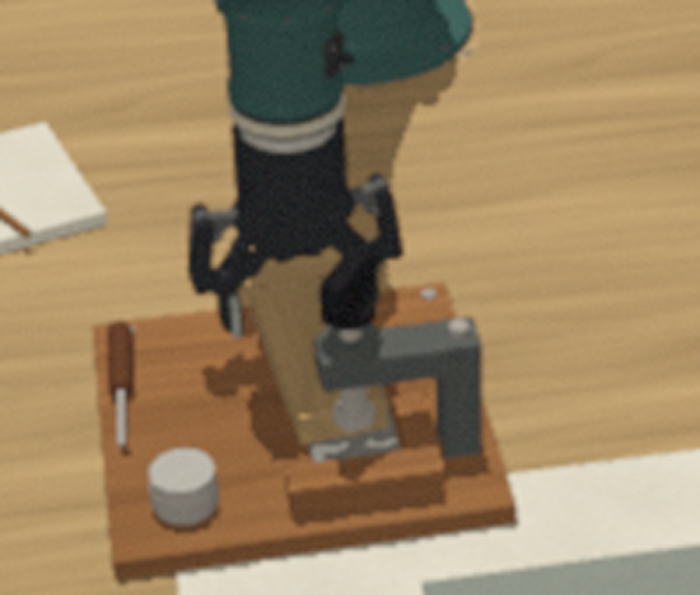

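```bash
python3 -c "
from h import *
p=r.get_image('scene')
for z in(.02,.03,.035,.04): print(z,proj(p,[[.492,-.150,z]])-[180,170],3.5*(proj(p,[[.492,-.150,z]])-[180,170]))"
```

```text
0.02 [[ 67.89084397 100.83980483]] [[237.61795388 352.93931689]]
0.03 [[67.61824742 97.64705691]] [[236.66386596 341.7646992 ]]
0.035 [[67.48111875 96.04095711]] [[236.18391562 336.1433499 ]]
0.04 [[67.34343198 94.42832064]] [[235.70201194 330.49912224]]
```

```bash
python3 -m creep '[{"x":0,"y":-0.3,"z":0.6,"wx":0,"wy":0,"wz":0,"claw":-1},{"x":0,"y":0,"z":0,"wx":0,"wy":0,"wz":0,"claw":-0.2},{"x":0,"y":0,"z":0,"wx":0,"wy":0,"wz":0,"claw":-0.2},{"x":0,"y":0,"z":0,"wx":0,"wy":0,"wz":0,"claw":-0.2},{"x":0,"y":0,"z":0,"wx":0,"wy":0,"wz":0,"claw":-0.2}]' 20;  python3 -m creep '[{"x":0,"y":0,"z":0,"wx":0,"wy":0,"wz":0,"claw":0},{"x":0,"y":0,"z":0,"wx":0,"wy":0,"wz":0,"claw":0},{"x":0,"y":0,"z":0,"wx":0,"wy":0,"wz":0,"claw":0}]' 20
```

```text
t: 5.18
position: [0.4863, -0.1029, 0.0466]
eef_rot: [3.136, 0.192, 0.0]
contact_force: [-1.1, 1.3, 3.1]
grip_width: 0.0595
grip_force: 22.3
t: 5.43
position: [0.4863, -0.103, 0.0466]
eef_rot: [3.136, 0.192, 0.0]
contact_force: [-1.5, 0.3, 5.3]
grip_width: 0.0596
grip_force: 22.6
```

```bash
python3 -m creep '[{"x":0,"y":0,"z":0,"wx":0,"wy":0,"wz":3.2,"claw":0},{"x":0,"y":0,"z":0,"wx":0,"wy":0,"wz":3.1,"claw":0},{"x":1,"y":-0.3,"z":0,"wx":0,"wy":0,"wz":0,"claw":0},{"x":1,"y":-0.3,"z":0,"wx":0,"wy":0,"wz":0,"claw":0},{"x":0,"y":0,"z":0,"wx":0,"wy":0,"wz":0,"claw":0}]';  python3 -m creep '[{"x":0.9,"y":-0.3,"z":0,"wx":0,"wy":0,"wz":0,"claw":0},{"x":0.8,"y":-0.3,"z":0,"wx":0,"wy":0,"wz":0,"claw":0},{"x":0,"y":0,"z":0,"wx":0,"wy":0,"wz":0,"claw":0},{"x":0,"y":0,"z":0,"wx":0,"wy":0,"wz":0,"claw":0}]'
```

```text
t: 5.85
position: [0.5081, -0.0963, 0.0465]
eef_rot: [-3.142, -0.02, -0.004]
contact_force: [2.5, 1.4, 7.6]
grip_width: 0.0597
grip_force: 23.4
t: 6.18
position: [0.524, -0.0903, 0.0465]
eef_rot: [-3.141, -0.02, -0.003]
contact_force: [1.8, 0.5, 2.0]
grip_width: 0.0596
grip_force: 22.8
```

Run:
```python
from h import *
p=r.get_image("top");q=r.get_image("scene")
a=cv2.resize(p['image'][190:315,310:443,::-1],None,fx=3,fy=4,interpolation=cv2.INTER_CUBIC)
b=cv2.resize(q['image'][225:340,215:315,::-1],None,fx=4,fy=500/115,interpolation=cv2.INTER_CUBIC)
cv2.imwrite("pics/s4.png",np.hstack([a,b]))
```

```text
(no output)
```

View pics/s4.png

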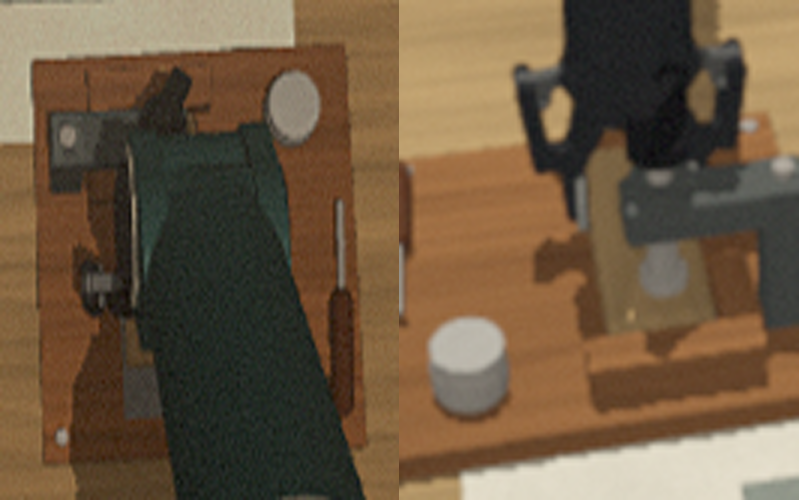

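```bash
Z='x'; for i in 1 2 3 4; do :; done; python3 -m creep '[{"x":0.2,"y":-0.2,"z":0,"wx":0,"wy":0,"wz":0,"claw":0},{"x":0.2,"y":-0.1,"z":0,"wx":0,"wy":0,"wz":0,"claw":0},{"x":0,"y":0,"z":0,"wx":0,"wy":0,"wz":0,"claw":0}]' | head -4;  python3 -m creep '[{"x":0,"y":-0.1,"z":0,"wx":0,"wy":0,"wz":0,"claw":0},{"x":0,"y":0,"z":0,"wx":0,"wy":0,"wz":0,"claw":0}]' | head -4; python3 -m creep '[{"x":0,"y":-0.05,"z":0,"wx":0,"wy":0,"wz":0,"claw":0},{"x":0,"y":0,"z":0,"wx":0,"wy":0,"wz":0,"claw":0}]' | head -4; python3 -m creep '[{"x":0,"y":-0.05,"z":0,"wx":0,"wy":0,"wz":0,"claw":0},{"x":0,"y":0,"z":0,"wx":0,"wy":0,"wz":0,"claw":0}]' | head -4
```

```text
t: 6.53
position: [0.5258, -0.0885, 0.0465]
eef_rot: [3.141, 0.017, -0.004]
contact_force: [-1.9, -0.9, 8.5]
t: 6.7
position: [0.526, -0.0879, 0.0465]
eef_rot: [3.14, 0.016, -0.002]
contact_force: [-2.1, -2.2, 6.7]
t: 6.87
position: [0.5261, -0.0875, 0.0465]
eef_rot: [3.14, 0.016, -0.002]
contact_force: [-0.7, -3.0, 6.1]
t: 7.03
position: [0.5262, -0.0871, 0.0465]
eef_rot: [3.14, 0.016, -0.002]
contact_force: [-0.7, -2.8, 6.2]
```

```bash
for i in 1; do python3 -m creep '[{"x":0,"y":-0.1,"z":0,"wx":0,"wy":0,"wz":0,"claw":0},{"x":0,"y":0,"z":0,"wx":0,"wy":0,"wz":0,"claw":0}]' | head -4; python3 -m creep '[{"x":0,"y":-0.1,"z":0,"wx":0,"wy":0,"wz":0,"claw":0},{"x":0,"y":0,"z":0,"wx":0,"wy":0,"wz":0,"claw":0}]' | head -4; python3 -m creep '[{"x":0,"y":-0.1,"z":0,"wx":0,"wy":0,"wz":0,"claw":0},{"x":0,"y":0,"z":0,"wx":0,"wy":0,"wz":0,"claw":0}]' | head -4; done
```

```text
t: 7.2
position: [0.5263, -0.0859, 0.0465]
eef_rot: [3.14, 0.016, -0.001]
contact_force: [-1.0, -2.0, 5.6]
t: 7.37
position: [0.5263, -0.0856, 0.0465]
eef_rot: [3.14, 0.015, -0.001]
contact_force: [0.5, -3.3, 5.3]
t: 7.53
position: [0.5263, -0.0855, 0.0465]
eef_rot: [3.139, 0.013, -0.001]
contact_force: [-0.2, -5.6, 5.4]
```

```bash
python3 -m creep '[{"x":0,"y":-0.1,"z":0,"wx":0,"wy":0,"wz":0,"claw":0},{"x":0.1,"y":0,"z":0,"wx":0,"wy":0,"wz":0,"claw":0},{"x":0.1,"y":0,"z":0,"wx":0,"wy":0,"wz":0,"claw":0},{"x":0,"y":0,"z":0,"wx":0,"wy":0,"wz":0,"claw":0}]' | head -4;  python3 -m creep '[{"x":0.2,"y":0,"z":0,"wx":0,"wy":0,"wz":0,"claw":0},{"x":0,"y":0,"z":0,"wx":0,"wy":0,"wz":0,"claw":0}]' | head -4; python3 -m creep '[{"x":0.1,"y":0,"z":0,"wx":0,"wy":0,"wz":0,"claw":0},{"x":0,"y":0,"z":0,"wx":0,"wy":0,"wz":0,"claw":0}]' | head -4;  python3 -m creep '[{"x":0.1,"y":0,"z":0,"wx":0,"wy":0,"wz":0,"claw":0},{"x":0,"y":0,"z":0,"wx":0,"wy":0,"wz":0,"claw":0}]' | head -4
```

```text
t: 7.87
position: [0.5263, -0.0854, 0.0464]
eef_rot: [3.138, 0.011, -0.008]
contact_force: [-6.0, -7.6, 11.2]
t: 8.03
position: [0.5266, -0.0855, 0.0463]
eef_rot: [3.138, 0.011, -0.014]
contact_force: [-10.1, -7.4, 16.1]
t: 8.2
position: [0.5272, -0.0855, 0.0463]
eef_rot: [3.138, 0.011, -0.015]
contact_force: [-10.7, -7.6, 15.9]
t: 8.37
position: [0.5282, -0.0855, 0.0463]
eef_rot: [3.138, 0.011, -0.015]
contact_force: [-10.6, -5.8, 17.6]
```

```bash
python3 -m creep '[{"x":0.0,"y":0,"z":-0.1,"wx":0,"wy":0,"wz":0,"claw":0},{"x":0,"y":0,"z":0,"wx":0,"wy":0,"wz":0,"claw":0}]' | head -4;  python3 -m creep '[{"x":0.1,"y":0,"z":0,"wx":0,"wy":0,"wz":0,"claw":0},{"x":0,"y":0,"z":0,"wx":0,"wy":0,"wz":0,"claw":0}]' | head -4; python3 -m creep '[{"x":0.1,"y":0,"z":0,"wx":0,"wy":0,"wz":0,"claw":0},{"x":0,"y":0,"z":0,"wx":0,"wy":0,"wz":0,"claw":0}]' | head -4;  python3 -m creep '[{"x":0.1,"y":0,"z":0,"wx":0,"wy":0,"wz":0,"claw":0},{"x":0,"y":0,"z":0,"wx":0,"wy":0,"wz":0,"claw":0}]' | head -4
```

```text
t: 8.53
position: [0.5288, -0.0855, 0.0464]
eef_rot: [3.138, 0.011, -0.012]
contact_force: [-7.1, -7.8, 6.2]
t: 8.7
position: [0.5295, -0.0855, 0.0463]
eef_rot: [3.138, 0.011, -0.014]
contact_force: [-7.7, -7.2, 5.5]
t: 8.87
position: [0.5298, -0.0855, 0.0463]
eef_rot: [3.138, 0.011, -0.016]
contact_force: [-9.3, -7.0, 7.6]
t: 9.03
position: [0.5299, -0.0855, 0.0463]
eef_rot: [3.138, 0.011, -0.02]
contact_force: [-11.6, -6.2, 11.8]
```

```bash
python3 -m creep '[{"x":0.15,"y":0,"z":-0.05,"wx":0,"wy":0,"wz":0,"claw":0},{"x":0,"y":0,"z":0,"wx":0,"wy":0,"wz":0,"claw":0}]' | head -4;  python3 -m creep '[{"x":0.15,"y":-0.1,"z":0,"wx":0,"wy":0,"wz":0,"claw":0},{"x":0,"y":0,"z":0,"wx":0,"wy":0,"wz":0,"claw":0}]' | head -4; python3 -m creep '[{"x":0.15,"y":0,"z":0,"wx":0,"wy":0,"wz":0,"claw":0},{"x":0,"y":0,"z":0,"wx":0,"wy":0,"wz":0,"claw":0}]' | head -4
python3 - <<'E'
from h import *
p=r.get_image("top");q=r.get_image("scene")
b=cv2.resize(q['image'][255:330,225:325,::-1],None,fx=8,fy=8,interpolation=cv2.INTER_CUBIC)
cv2.imwrite("pics/s5.png",b)
E
```

```text
t: 9.2
position: [0.53, -0.0855, 0.0463]
eef_rot: [3.138, 0.011, -0.024]
contact_force: [-13.5, -7.7, 10.1]
t: 9.37
position: [0.5303, -0.0855, 0.0462]
eef_rot: [3.137, 0.009, -0.028]
contact_force: [-17.0, -9.7, 13.2]
t: 9.53
position: [0.5306, -0.0855, 0.046]
eef_rot: [3.137, 0.009, -0.032]
contact_force: [-18.0, -8.7, 14.9]
```

View pics/s5.png

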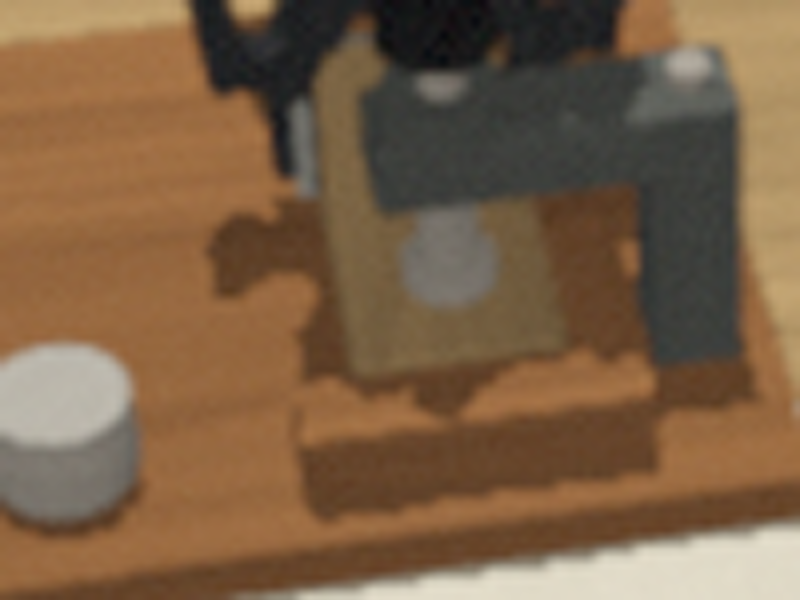

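```bash
python3 -m creep '[{"x":0.15,"y":0.2,"z":0,"wx":0,"wy":0,"wz":0,"claw":0},{"x":0,"y":0,"z":0,"wx":0,"wy":0,"wz":0,"claw":0},{"x":0,"y":0,"z":0,"wx":0,"wy":0,"wz":0,"claw":0}]' | head -4;  python3 -m creep '[{"x":0,"y":0,"z":0,"wx":0,"wy":0,"wz":0,"claw":-1},{"x":0,"y":0,"z":0,"wx":0,"wy":0,"wz":0,"claw":-1},{"x":0,"y":0,"z":0,"wx":0,"wy":0,"wz":0,"claw":-1},{"x":0,"y":0,"z":0,"wx":0,"wy":0,"wz":0,"claw":-1}]'; python3 -m creep '[{"x":-0.3,"y":0,"z":-2,"wx":0,"wy":0,"wz":0,"claw":-1},{"x":-1,"y":0,"z":-3,"wx":0,"wy":0,"wz":0,"claw":-1},{"x":-3,"y":0,"z":0,"wx":0,"wy":0,"wz":0,"claw":1},{"x":-3,"y":0,"z":0,"wx":0,"wy":0,"wz":0,"claw":1},{"x":0,"y":0,"z":0,"wx":0,"wy":0,"wz":0,"claw":1}]'
```

```text
t: 9.88
position: [0.5313, -0.0857, 0.0458]
eef_rot: [3.139, 0.011, -0.035]
contact_force: [-20.7, -5.0, 16.0]
t: 10.22
position: [0.542, -0.0821, 0.0476]
eef_rot: [-3.141, -0.019, 0.0]
contact_force: [0.4, 0.3, 0.7]
grip_width: 0.0854
grip_force: 0.0
t: 10.63
position: [0.4629, -0.0832, 0.0973]
eef_rot: [3.141, 0.018, -0.01]
contact_force: [-1.1, -0.5, -0.5]
grip_width: 0.0515
grip_force: 0.0
```

```bash
python3 -m creep '[{"x":-0.5,"y":0.25,"z":0,"wx":0,"wy":0,"wz":0,"claw":1},{"x":0,"y":0,"z":0,"wx":0,"wy":0,"wz":0,"claw":1},{"x":0,"y":0,"z":2.2,"wx":0,"wy":0,"wz":0,"claw":1},{"x":0,"y":0,"z":1.9,"wx":0,"wy":0,"wz":0,"claw":1},{"x":0,"y":0,"z":0,"wx":0,"wy":0,"wz":0,"claw":1}]';  python3 -m creep '[{"x":0.6,"y":0,"z":0,"wx":0,"wy":0,"wz":0,"claw":1},{"x":0.5,"y":0,"z":0,"wx":0,"wy":0,"wz":0,"claw":1},{"x":0.5,"y":0,"z":0,"wx":0,"wy":0,"wz":0,"claw":1},{"x":0,"y":0,"z":0,"wx":0,"wy":0,"wz":0,"claw":1},{"x":0,"y":0,"z":0,"wx":0,"wy":0,"wz":0,"claw":1}]' | head -4; python3 -m creep '[{"x":0.3,"y":0,"z":0,"wx":0,"wy":0,"wz":0,"claw":1},{"x":0.2,"y":0,"z":0,"wx":0,"wy":0,"wz":0,"claw":1},{"x":0,"y":0,"z":0,"wx":0,"wy":0,"wz":0,"claw":1},{"x":0,"y":0,"z":0,"wx":0,"wy":0,"wz":0,"claw":1}]'|head -4
```

```text
t: 11.05
position: [0.4631, -0.0855, 0.0542]
eef_rot: [-3.141, -0.019, 0.007]
contact_force: [-0.8, 0.3, -0.1]
grip_width: -0.0002
grip_force: 0.0
t: 11.47
position: [0.4794, -0.0857, 0.0572]
eef_rot: [3.141, 0.018, -0.004]
contact_force: [-4.7, 0.2, 1.2]
t: 11.8
position: [0.4797, -0.0858, 0.0565]
eef_rot: [3.141, 0.018, -0.019]
contact_force: [-14.7, 0.0, 9.0]
```

```bash
python3 -m creep '[{"x":0.4,"y":0,"z":0,"wx":0,"wy":0,"wz":0,"claw":1},{"x":0,"y":0,"z":0,"wx":0,"wy":0,"wz":0,"claw":1},{"x":0,"y":0,"z":0,"wx":0,"wy":0,"wz":0,"claw":1}]'|head -4; python3 -m creep '[{"x":-2,"y":0,"z":0,"wx":0,"wy":0,"wz":0,"claw":1},{"x":-2,"y":0,"z":0,"wx":0,"wy":0,"wz":0,"claw":1},{"x":0,"y":0,"z":-4,"wx":0,"wy":0,"wz":0,"claw":-0.3},{"x":0,"y":0,"z":-4,"wx":0,"wy":0,"wz":0,"claw":-0.3},{"x":0,"y":0,"z":-4,"wx":0,"wy":0,"wz":0,"claw":-0.3}]';python3 -m creep '[{"x":-2,"y":0,"z":-4,"wx":0,"wy":0,"wz":0,"claw":-0.3},{"x":-3,"y":0,"z":-1,"wx":0,"wy":0,"wz":0,"claw":-0.3},{"x":-2,"y":0,"z":0,"wx":0,"wy":0,"wz":-7,"claw":-0.3},{"x":0,"y":0,"z":0,"wx":0,"wy":0,"wz":-7,"claw":-0.3},{"x":0,"y":0,"z":0,"wx":0,"wy":0,"wz":-7,"claw":-0.3}]'
python3 - <<'E'
from h import *
p=r.get_image("top");q=r.get_image("scene")
a=cv2.resize(p['image'][200:300,320:400,::-1],None,fx=5,fy=5,interpolation=cv2.INTER_CUBIC)
b=cv2.resize(q['image'][235:335,225:305,::-1],None,fx=5,fy=5,interpolation=cv2.INTER_CUBIC)
cv2.imwrite("pics/s6.png",np.hstack([a,b]))
E
```

```text
t: 12.05
position: [0.4799, -0.0859, 0.0558]
eef_rot: [3.141, 0.017, -0.031]
contact_force: [-22.0, -0.0, 14.4]
t: 12.47
position: [0.4495, -0.0857, 0.1789]
eef_rot: [-3.141, -0.02, -0.002]
contact_force: [0.6, -0.7, 0.5]
grip_width: 0.0354
grip_force: 0.0
t: 12.88
position: [0.3808, -0.087, 0.2259]
eef_rot: [3.081, 0.599, 0.007]
contact_force: [-0.1, -0.6, -0.4]
grip_width: 0.0556
grip_force: 0.0
```

View pics/s6.png

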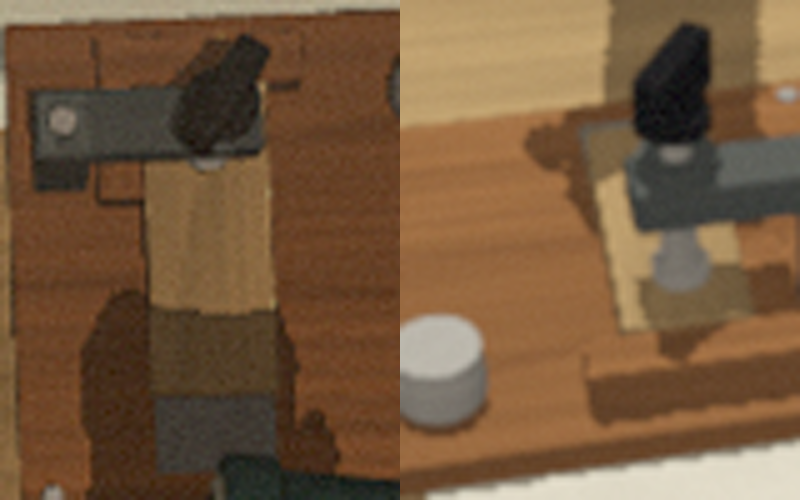

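```bash
python3 - <<'E'
from h import *
np.set_printoptions(precision=1,suppress=True)
p=r.get_image("top");q=r.get_image("scene")
j=[.611,-.0848,.011]
for n,im in(("top",p),("scene",q)):
    m=[d for d in r.silhouettes("knob",im) if abs(d["rect"][0]-(350 if n=="top" else 275))<40][0]; M=m["pixels"].astype(np.uint8)
    print(n,m["score"],m["rect"])
    def mask(v):
        k=np.zeros((480*4,640*4),np.uint8)
        def hull(P): cv2.fillConvexPoly(k,cv2.convexHull((proj(im,P)*4).astype(np.int32)),1)
        a=j[2]-v[0]; zt=v[1]+.012; c=w([j[0]+v[2],j[1]+v[3],a],[[sx*.026,sy*.008] for sx in(1,-1) for sy in(1,-1)],0)
        P=[];[P.extend((c+[0,0,z]).tolist()) for z in(zt,zt-.032)]; hull(P)
        t=np.linspace(0,6.28,24); d=np.c_[j[0]+v[2]+.017*np.cos(t),j[1]+v[3]+.017*np.sin(t),0*t]
        hull(np.r_[d+[0,0,zt-.032],d+[0,0,zt-.042]]); return cv2.resize(k*255,(640,480),interpolation=cv2.INTER_AREA)/255
    best=sorted((np.abs(mask((a,z,dx,dy))-M).sum(),round(a,2),z,dx,dy) for a in np.arange(0,.8,.1) for z in(.158,.164) for dx in(-.003,0,.003) for dy in(-.003,0,.003))
    print(M.sum()); [print(b) for b in best[:7]]
E
python3 - <<'E'
from h import *
s=r.get_state();print(s["qpos"],s["eef_rot"],s["ft_torque"],s["contact_force"])
E
```

```text
top 0.63 [354.0, 207.1, 20.9, 22.4]
249
(np.float64(42.96470588235294), np.float64(0.6), 0.164, -0.003, 0)
(np.float64(48.2078431372549), np.float64(0.6), 0.158, -0.003, 0)
(np.float64(49.27843137254901), np.float64(0.7), 0.164, -0.003, 0)
(np.float64(49.76862745098039), np.float64(0.6), 0.158, 0, -0.003)
(np.float64(51.33333333333333), np.float64(0.6), 0.158, 0, 0)
(np.float64(51.509803921568626), np.float64(0.7), 0.158, 0, 0)
(np.float64(53.33725490196078), np.float64(0.5), 0.164, -0.003, 0)
[ 0.36887065  0.081312   -0.23959436  2.21423053  0.02564154  0.84776571
 -1.08132949] [3.08593896e+00 5.87700607e-01 1.15924729e-03] [ 0.02392164  0.03468925 -0.00873042] [ 0.33552131 -0.77612475  0.26674569]Traceback (most recent call last):
  File "<stdin>", line 6, in <module>
IndexError: list index out of range
```

```bash
python3 -m creep '[{"x":0,"y":0,"z":0,"wx":0,"wy":0,"wz":-7,"claw":-0.3},{"x":0,"y":0,"z":0,"wx":0,"wy":0,"wz":-7,"claw":-0.3},{"x":0,"y":0,"z":0,"wx":0,"wy":0,"wz":-7,"claw":-0.3},{"x":0,"y":0,"z":0,"wx":0,"wy":0,"wz":-7,"claw":-0.3},{"x":0,"y":0,"z":0,"wx":0,"wy":0,"wz":-7,"claw":-0.3}]'|head -3; python3 -m creep '[{"x":0,"y":0,"z":0,"wx":0,"wy":0,"wz":-7,"claw":-0.3},{"x":0,"y":0,"z":0,"wx":0,"wy":0,"wz":-7,"claw":-0.3},{"x":0,"y":0,"z":0,"wx":0,"wy":0,"wz":-7,"claw":-0.3},{"x":0,"y":0,"z":0,"wx":0,"wy":0,"wz":-7,"claw":-0.3},{"x":0,"y":0,"z":0,"wx":0,"wy":0,"wz":-7,"claw":-0.3}]'|head -3; python3 -m creep '[{"x":0,"y":0,"z":0,"wx":0,"wy":0,"wz":-7,"claw":-0.3},{"x":0,"y":0,"z":0,"wx":0,"wy":0,"wz":-7,"claw":-0.3},{"x":0,"y":0,"z":0,"wx":0,"wy":0,"wz":-7,"claw":-0.3},{"x":0,"y":0,"z":0,"wx":0,"wy":0,"wz":-7,"claw":-0.3},{"x":0,"y":0,"z":0,"wx":0,"wy":0,"wz":-7,"claw":-0.3}]'|head -3; python3 -m creep '[{"x":0,"y":0,"z":-0.5,"wx":0,"wy":0,"wz":-7,"claw":-0.3},{"x":0,"y":0,"z":-0.5,"wx":0,"wy":0,"wz":-7,"claw":-0.3},{"x":0,"y":0,"z":0,"wx":0,"wy":0,"wz":-4.6,"claw":-0.3},{"x":0,"y":0,"z":0,"wx":0,"wy":0,"wz":0,"claw":-0.3}]'; python3 -c "
from h import *
print(r.get_state()['qpos'])"
```

```text
t: 13.6
position: [0.3806, -0.0867, 0.2239]
eef_rot: [-2.761, -1.498, 0.0]
t: 14.02
position: [0.3806, -0.0867, 0.2239]
eef_rot: [-2.183, -2.259, -0.0]
t: 14.43
position: [0.3806, -0.0867, 0.2239]
eef_rot: [-1.403, -2.811, -0.0]
t: 14.77
position: [0.3808, -0.0867, 0.2342]
eef_rot: [0.936, 2.998, 0.0]
contact_force: [-1.1, -0.5, -0.3]
grip_width: 0.0553
grip_force: 0.0
[ 0.50147991  0.07528122 -0.37437282  2.19632028  0.03569111  0.87507718
  1.07070203]
```

```bash
python3 -m creep '[{"x":-3.12,"y":2.22,"z":0,"wx":0,"wy":0,"wz":0,"claw":-0.3},{"x":-3.12,"y":2.22,"z":0,"wx":0,"wy":0,"wz":0,"claw":-0.3},{"x":-3.12,"y":2.22,"z":0,"wx":0,"wy":0,"wz":0,"claw":-0.3},{"x":-3.12,"y":2.22,"z":0,"wx":0,"wy":0,"wz":0,"claw":-0.3},{"x":-3.12,"y":2.22,"z":0,"wx":0,"wy":0,"wz":0,"claw":-0.3}]'|head -3; python3 -m creep '[{"x":-3.12,"y":2.22,"z":0,"wx":0,"wy":0,"wz":0,"claw":-0.3},{"x":0,"y":0,"z":0,"wx":0,"wy":0,"wz":0,"claw":-0.3},{"x":0,"y":0,"z":0,"wx":0,"wy":0,"wz":0,"claw":-0.3}]'; python3 -c "
from h import *
print(r.get_state()['qpos'])"
```

```text
t: 15.18
position: [0.5736, -0.0843, 0.2334]
eef_rot: [-0.943, -2.996, 0.0]
t: 15.43
position: [0.6112, -0.0832, 0.2322]
eef_rot: [-0.94, -2.995, -0.001]
contact_force: [-0.9, 0.9, -0.4]
grip_width: 0.0557
grip_force: 0.0
[ 0.34303578  0.46843865 -0.34864315  1.69081337  0.18093492  1.0163999
  0.89569648]
```

```bash
python3 -m creep '[{"x":0,"y":-0.2,"z":3,"wx":0,"wy":0,"wz":0,"claw":-0.3},{"x":0,"y":0,"z":2.2,"wx":0,"wy":0,"wz":0,"claw":-0.3},{"x":0,"y":0,"z":1,"wx":0,"wy":0,"wz":0,"claw":-0.3},{"x":0,"y":0,"z":0,"wx":0,"wy":0,"wz":0,"claw":-0.3},{"x":0,"y":0,"z":0,"wx":0,"wy":0,"wz":0,"claw":-0.3}]'; python3 -m creep '[{"x":0,"y":0,"z":0,"wx":0,"wy":0,"wz":0,"claw":0.9},{"x":0,"y":0,"z":0,"wx":0,"wy":0,"wz":0,"claw":0.9},{"x":0,"y":0,"z":0,"wx":0,"wy":0,"wz":0,"claw":0.9},{"x":0,"y":0,"z":0,"wx":0,"wy":0,"wz":0,"claw":0.9},{"x":0,"y":0,"z":0,"wx":0,"wy":0,"wz":0,"claw":0.9}]' 40; python3 -m creep '[{"x":0,"y":0,"z":0,"wx":0,"wy":0,"wz":0,"claw":0.9},{"x":0,"y":0,"z":0,"wx":0,"wy":0,"wz":0,"claw":0.9},{"x":0,"y":0,"z":0,"wx":0,"wy":0,"wz":0,"claw":0.9}]' 40
python3 - <<'E'
from h import *
s=r.get_state();print(s["ft_torque"])
q=r.get_image("scene")
cv2.imwrite("pics/s7.png",cv2.resize(q['image'][200:320,220:340,::-1],None,fx=5,fy=5,interpolation=cv2.INTER_CUBIC))
E
```

```text
t: 15.85
position: [0.6086, -0.0855, 0.1723]
eef_rot: [-0.938, -2.998, 0.0]
contact_force: [0.8, 0.2, 0.5]
grip_width: 0.0557
grip_force: 0.0
t: 16.27
position: [0.61, -0.085, 0.1735]
eef_rot: [0.935, 2.996, 0.001]
contact_force: [0.4, 1.0, 5.7]
grip_width: 0.0154
grip_force: 42.2
t: 16.52
position: [0.61, -0.085, 0.1735]
eef_rot: [0.935, 2.996, 0.001]
contact_force: [0.2, 1.5, 6.7]
grip_width: 0.0152
grip_force: 42.2
[0.29333035 0.02437219 0.12954704]
```

View pics/s7.png

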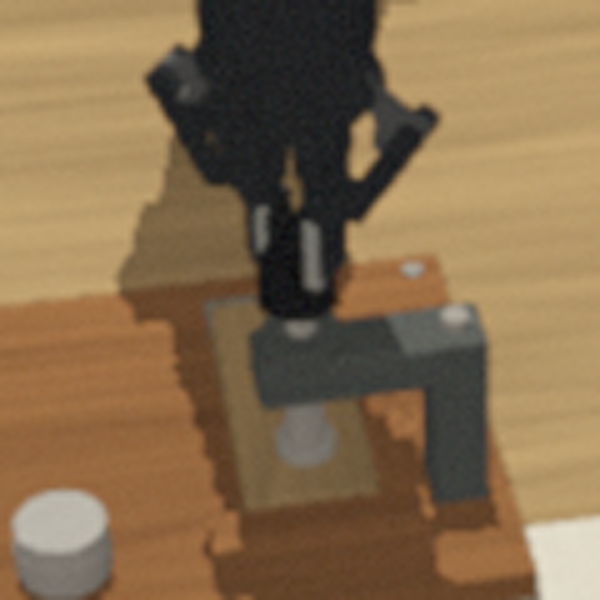

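```bash
cat > m.py <<'E'
from h import *
s=r.get_state(); e=s["eef_rot"]; y=2*np.degrees(np.arctan2(e[1],e[0]))
print("t %.2f knob %.1f deg  tz %.3f"%(s["t"],(180.7-y+90)%360-90,s["ft_torque"][2]),np.round(s["ft_torque"][:2],2),np.round(s["contact_force"],1),np.round(s["position"],4),"q7 %.2f"%s["qpos"][6])
E
python3 m.py
python3 -m creep '[{"x":0,"y":0,"z":-0.1,"wx":0,"wy":0,"wz":3,"claw":0.9},{"x":0,"y":0,"z":0.02,"wx":0,"wy":0,"wz":5,"claw":0.9},{"x":0,"y":0,"z":0.02,"wx":0,"wy":0,"wz":7,"claw":0.9},{"x":0,"y":0,"z":0.02,"wx":0,"wy":0,"wz":7,"claw":0.9}]' >/dev/null; python3 m.py; python3 -m creep '[{"x":0,"y":0,"z":0,"wx":0,"wy":0,"wz":0,"claw":0.9}]' >/dev/null; python3 m.py; python3 -m creep '[{"x":0,"y":0,"z":0.02,"wx":0,"wy":0,"wz":5,"claw":0.9},{"x":0,"y":0,"z":0.02,"wx":0,"wy":0,"wz":5,"claw":0.9}]' >/dev/null; python3 m.py;python3 -m creep '[{"x":0,"y":0,"z":0,"wx":0,"wy":0,"wz":0,"claw":0.9}]' >/dev/null; python3 m.py
```

```text
t 16.57 knob 35.4 deg  tz 0.136 [0.23 0.01] [-0.2  1.6  5.8] [ 0.61   -0.085   0.1735] q7 0.88
t 16.90 knob 57.7 deg  tz 0.217 [ 0.26 -0.59] [ 2.6  2.5 -1. ] [ 0.6101 -0.0848  0.173 ] q7 0.53
t 16.98 knob 57.6 deg  tz -0.202 [ 0.21 -0.76] [ 3.4  1.4 -0.1] [ 0.6101 -0.0848  0.173 ] q7 0.54
t 17.15 knob 67.4 deg  tz 0.232 [ 0.39 -0.65] [3.1 1.8 2. ] [ 0.6101 -0.0848  0.1727] q7 0.39
t 17.23 knob 67.3 deg  tz -0.186 [ 0.37 -0.82] [4.1 2.2 1.4] [ 0.6101 -0.0848  0.1727] q7 0.39
```

```bash
python3 -m creep '[{"x":0,"y":0,"z":0.02,"wx":0,"wy":0,"wz":7,"claw":0.9},{"x":0,"y":0,"z":0.02,"wx":0,"wy":0,"wz":7,"claw":0.9},{"x":0,"y":0,"z":0.02,"wx":0,"wy":0,"wz":5,"claw":0.9},{"x":0,"y":0,"z":0.02,"wx":0,"wy":0,"wz":5,"claw":0.9}]' >/dev/null; python3 m.py; for k in 1; do python3 -m creep '[{"x":0,"y":0,"z":0.014,"wx":0,"wy":0,"wz":5,"claw":0.9}]' >/dev/null; python3 m.py; python3 -m creep '[{"x":0,"y":0,"z":0.014,"wx":0,"wy":0,"wz":5,"claw":0.9}]' >/dev/null; python3 m.py; python3 -m creep '[{"x":0,"y":0,"z":0.014,"wx":0,"wy":0,"wz":5,"claw":0.9}]' >/dev/null; python3 m.py; python3 -m creep '[{"x":0,"y":0,"z":0.014,"wx":0,"wy":0,"wz":5,"claw":0.9}]' >/dev/null; python3 m.py; python3 -m creep '[{"x":0,"y":0,"z":0.014,"wx":0,"wy":0,"wz":5,"claw":0.9}]' >/dev/null; python3 m.py; done
```

```text
t 17.57 knob 91.3 deg  tz 0.255 [ 0.45 -0.85] [4.3 2.9 1.8] [ 0.6103 -0.0847  0.172 ] q7 0.02
t 17.65 knob 96.3 deg  tz 0.251 [ 0.51 -0.92] [4.6 3.2 1.1] [ 0.6104 -0.0848  0.1719] q7 -0.06
t 17.73 knob 101.3 deg  tz 0.271 [ 0.45 -0.93] [5.2 2.8 1. ] [ 0.6104 -0.0848  0.1718] q7 -0.13
t 17.82 knob 106.3 deg  tz 0.241 [ 0.41 -0.93] [5.  2.8 2.2] [ 0.6105 -0.0847  0.1716] q7 -0.21
t 17.90 knob 111.3 deg  tz 0.211 [ 0.4  -1.03] [4.8 3.3 2.1] [ 0.6105 -0.0848  0.1715] q7 -0.29
t 17.98 knob 116.3 deg  tz 0.208 [ 0.46 -0.97] [5.8 2.5 2.2] [ 0.6105 -0.0848  0.1713] q7 -0.36
```

Baseline 0.21–0.27 N m, so no touch yet. Continuing in 5° rows.

```bash
python3 -m creep '[{"x":0,"y":0,"z":0.014,"wx":0,"wy":0,"wz":5,"claw":0.9}]' >/dev/null; python3 m.py; python3 -m creep '[{"x":0,"y":0,"z":0.014,"wx":0,"wy":0,"wz":5,"claw":0.9}]' >/dev/null; python3 m.py; python3 -m creep '[{"x":0,"y":0,"z":0.014,"wx":0,"wy":0,"wz":5,"claw":0.9}]' >/dev/null; python3 m.py; python3 -m creep '[{"x":0,"y":0,"z":0.014,"wx":0,"wy":0,"wz":5,"claw":0.9}]' >/dev/null; python3 m.py; python3 -m creep '[{"x":0,"y":0,"z":0.014,"wx":0,"wy":0,"wz":5,"claw":0.9}]' >/dev/null; python3 m.py; python3 -m creep '[{"x":0,"y":0,"z":0.014,"wx":0,"wy":0,"wz":5,"claw":0.9}]' >/dev/null; python3 m.py
```

```text
t 18.07 knob 121.3 deg  tz 0.208 [ 0.44 -1.  ] [4.9 1.7 1.3] [ 0.6106 -0.0848  0.1712] q7 -0.44
t 18.15 knob 126.3 deg  tz 0.208 [ 0.44 -1.01] [5.  2.7 1.1] [ 0.6106 -0.0849  0.1711] q7 -0.52
t 18.23 knob 131.3 deg  tz 0.291 [ 0.44 -1.05] [4.7 2.5 1.9] [ 0.6107 -0.0849  0.171 ] q7 -0.59
t 18.32 knob 136.3 deg  tz 0.193 [ 0.43 -1.15] [4.9 0.9 0.1] [ 0.6107 -0.0849  0.1708] q7 -0.67
t 18.40 knob 141.3 deg  tz 0.220 [ 0.4  -1.12] [6.2 1.7 1.2] [ 0.6107 -0.0849  0.1706] q7 -0.75
t 18.48 knob 146.3 deg  tz 0.261 [ 0.34 -1.07] [5.8 0.8 1.2] [ 0.6108 -0.0849  0.1705] q7 -0.82
```

```bash
python3 -m creep '[{"x":0,"y":0,"z":0.014,"wx":0,"wy":0,"wz":5,"claw":0.9}]' >/dev/null; python3 m.py; python3 -m creep '[{"x":0,"y":0,"z":0.014,"wx":0,"wy":0,"wz":5,"claw":0.9}]' >/dev/null; python3 m.py; python3 -m creep '[{"x":0,"y":0,"z":0.014,"wx":0,"wy":0,"wz":5,"claw":0.9}]' >/dev/null; python3 m.py; python3 -m creep '[{"x":0,"y":0,"z":0.014,"wx":0,"wy":0,"wz":5,"claw":0.9}]' >/dev/null; python3 m.py; python3 -m creep '[{"x":0,"y":0,"z":0.014,"wx":0,"wy":0,"wz":5,"claw":0.9}]' >/dev/null; python3 m.py; python3 -m creep '[{"x":0,"y":0,"z":0.014,"wx":0,"wy":0,"wz":5,"claw":0.9}]' >/dev/null; python3 m.py
```

```text
t 18.57 knob 151.3 deg  tz 0.196 [ 0.36 -1.14] [6.2 1.7 0.5] [ 0.6108 -0.085   0.1704] q7 -0.90
t 18.65 knob 156.3 deg  tz 0.277 [ 0.34 -1.19] [6.4 1.2 1.2] [ 0.6108 -0.085   0.1703] q7 -0.98
t 18.73 knob 161.3 deg  tz 0.232 [ 0.33 -1.15] [5.4 1.5 1.3] [ 0.6109 -0.0851  0.1701] q7 -1.05
t 18.82 knob 166.3 deg  tz 0.288 [ 0.3  -1.05] [5.9 1.  2. ] [ 0.6109 -0.0851  0.1701] q7 -1.13
t 18.90 knob 171.3 deg  tz 0.301 [ 0.28 -1.03] [5.6 2.1 2.8] [ 0.6109 -0.0852  0.1701] q7 -1.20
t 18.98 knob 176.3 deg  tz 0.314 [ 0.34 -0.96] [4.9 1.8 3.7] [ 0.6109 -0.0852  0.1701] q7 -1.28
```

```bash
python3 -m creep '[{"x":0,"y":0,"z":0.0,"wx":0,"wy":0,"wz":3,"claw":0.9}]' >/dev/null; python3 m.py; python3 -m creep '[{"x":0,"y":0,"z":0,"wx":0,"wy":0,"wz":3,"claw":0.9}]' >/dev/null; python3 m.py;  python3 -m creep '[{"x":0,"y":0,"z":0,"wx":0,"wy":0,"wz":0,"claw":0.9}]'|tail -2; python3 m.py
python3 - <<'E'
from h import *
q=r.get_image("scene");p=r.get_image("top")
a=cv2.resize(q['image'][210:300,235:335,::-1],None,fx=5,fy=5,interpolation=cv2.INTER_CUBIC)
cv2.imwrite("pics/s8.png",a)
E
```

```text
t 19.07 knob 179.3 deg  tz 0.380 [ 0.27 -1.04] [5.3 1.4 2.9] [ 0.6109 -0.0852  0.17  ] q7 -1.33
t 19.15 knob 182.2 deg  tz 0.312 [ 0.24 -1.08] [5.5 0.4 3.3] [ 0.6109 -0.0853  0.17  ] q7 -1.37
grip_width: 0.0151
grip_force: 41.8
t 19.23 knob 182.2 deg  tz 0.060 [ 0.27 -1.01] [5.7 1.5 2.8] [ 0.6109 -0.0853  0.17  ] q7 -1.37
```

View pics/s8.png

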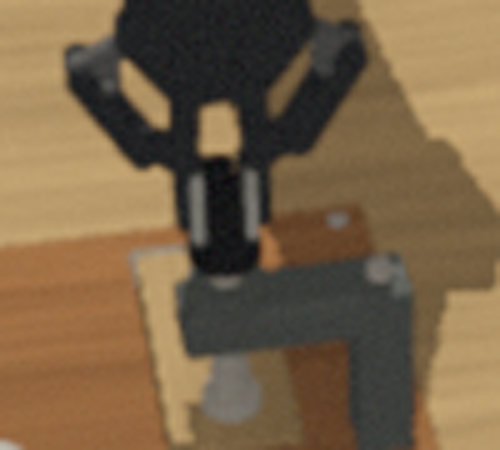

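```bash
python3 -m creep '[{"x":0,"y":0,"z":0.01,"wx":0,"wy":0,"wz":5,"claw":0.9},{"x":0,"y":0,"z":0.01,"wx":0,"wy":0,"wz":5,"claw":0.9}]' >/dev/null; python3 m.py; python3 -m creep '[{"x":0,"y":0,"z":0.01,"wx":0,"wy":0,"wz":5,"claw":0.9},{"x":0,"y":0,"z":0.01,"wx":0,"wy":0,"wz":5,"claw":0.9}]' >/dev/null; python3 m.py;  python3 -m creep '[{"x":0,"y":0,"z":0.01,"wx":0,"wy":0,"wz":5,"claw":0.9},{"x":0,"y":0,"z":0.01,"wx":0,"wy":0,"wz":5,"claw":0.9}]' >/dev/null; python3 m.py; python3 -m creep '[{"x":0,"y":0,"z":0,"wx":0,"wy":0,"wz":0,"claw":0.9}]' >/dev/null; python3 m.py
```

```text
t 19.50 knob 192.3 deg  tz 0.417 [ 0.26 -1.12] [5.4 0.6 3.4] [ 0.6109 -0.0854  0.1698] q7 -1.52
t 19.67 knob 202.3 deg  tz 0.380 [ 0.14 -1.09] [5.4 1.1 2.3] [ 0.6109 -0.0855  0.1696] q7 -1.67
t 19.83 knob 212.3 deg  tz 0.485 [ 0.15 -1.06] [6.7 0.1 2.3] [ 0.6108 -0.0856  0.1693] q7 -1.82
t 19.92 knob 212.3 deg  tz -0.102 [ 0.1  -1.13] [5.8 1.3 2.3] [ 0.6108 -0.0855  0.1693] q7 -1.82
```

```bash
python3 -m creep '[{"x":0,"y":0,"z":0.014,"wx":0,"wy":0,"wz":6,"claw":0.9},{"x":0,"y":0,"z":0.014,"wx":0,"wy":0,"wz":6,"claw":0.9},{"x":0,"y":0,"z":0.014,"wx":0,"wy":0,"wz":6,"claw":0.9},{"x":0,"y":0,"z":0.014,"wx":0,"wy":0,"wz":6,"claw":0.9},{"x":0,"y":0,"z":0.014,"wx":0,"wy":0,"wz":6,"claw":0.9}]' >/dev/null; python3 m.py; python3 -m creep '[{"x":0,"y":0,"z":0.014,"wx":0,"wy":0,"wz":5,"claw":0.9},{"x":0,"y":0,"z":0.014,"wx":0,"wy":0,"wz":4,"claw":0.9},{"x":0,"y":0,"z":0.01,"wx":0,"wy":0,"wz":3.5,"claw":0.9}]' >/dev/null; python3 m.py;  python3 -m creep '[{"x":0,"y":0,"z":0,"wx":0,"wy":0,"wz":0,"claw":0.9},{"x":0,"y":0,"z":0,"wx":0,"wy":0,"wz":0,"claw":0.9}]' >/dev/null; python3 m.py
```

```text
t 20.33 knob 242.3 deg  tz 0.389 [ 0.09 -1.05] [ 5.2 -1.   1.8] [ 0.6107 -0.0858  0.1685] q7 -2.28
t 20.58 knob 254.7 deg  tz 0.386 [ 0.05 -0.92] [4.5 0.4 3. ] [ 0.6105 -0.0858  0.1681] q7 -2.46
t 20.75 knob 254.7 deg  tz 0.002 [ 0.05 -1.22] [5.5 0.1 3.8] [ 0.6105 -0.0858  0.1681] q7 -2.46
```

```bash
python3 -m creep '[{"x":0,"y":0,"z":0,"wx":0,"wy":0,"wz":0,"claw":-0.3},{"x":0,"y":0,"z":0,"wx":0,"wy":0,"wz":0,"claw":-0.3},{"x":0,"y":0,"z":0,"wx":0,"wy":0,"wz":0,"claw":-0.3},{"x":0,"y":0,"z":0,"wx":0,"wy":0,"wz":0,"claw":-0.3},{"x":0,"y":0,"z":-1,"wx":0,"wy":0,"wz":0,"claw":-0.3}]'; python3 -m creep '[{"x":0,"y":0,"z":-3,"wx":0,"wy":0,"wz":0,"claw":-0.3},{"x":0,"y":0,"z":-3,"wx":0,"wy":0,"wz":0,"claw":-0.3},{"x":0,"y":0,"z":-3,"wx":0,"wy":0,"wz":0,"claw":-0.3},{"x":0,"y":-3,"z":-1,"wx":0,"wy":0,"wz":0,"claw":-0.3},{"x":0,"y":0,"z":0,"wx":0,"wy":0,"wz":0,"claw":-0.3}]'; python3 m.py
```

```text
t: 21.17
position: [0.607, -0.0853, 0.1753]
eef_rot: [2.504, -1.893, -0.007]
contact_force: [0.1, -0.6, -0.8]
grip_width: 0.0552
grip_force: 0.0
t: 21.58
position: [0.6425, -0.0756, 0.2817]
eef_rot: [-2.504, 1.887, -0.011]
contact_force: [-0.4, 0.9, -0.0]
grip_width: 0.0556
grip_force: 0.0
t 21.58 knob 254.7 deg  tz -0.037 [0.11 0.05] [-0.4  0.9 -0. ] [ 0.6425 -0.0756  0.2817] q7 -2.54
```

```bash
python3 -m creep '[{"x":0,"y":4,"z":0,"wx":0,"wy":0,"wz":0,"claw":-0.3},{"x":0,"y":4,"z":0,"wx":0,"wy":0,"wz":0,"claw":-0.3},{"x":0,"y":4,"z":0,"wx":0,"wy":0,"wz":0,"claw":-0.3},{"x":0,"y":4,"z":0,"wx":0,"wy":0,"wz":0,"claw":-0.3},{"x":0,"y":4,"z":0,"wx":0,"wy":0,"wz":0,"claw":-0.3}]' | head -2;python3 - <<'E'
from h import *
p=r.get_image("top");q=r.get_image("scene")
a=cv2.resize(p['image'][195:310,315:435,::-1],(400,383),interpolation=cv2.INTER_CUBIC)
b=cv2.resize(q['image'][230:340,205:320,::-1],(400,383),interpolation=cv2.INTER_CUBIC)
cv2.imwrite("pics/s9.png",np.hstack([a,b]))
E
```

```text
t: 22.0
position: [0.443, -0.1321, 0.2768]
```

View pics/s9.png

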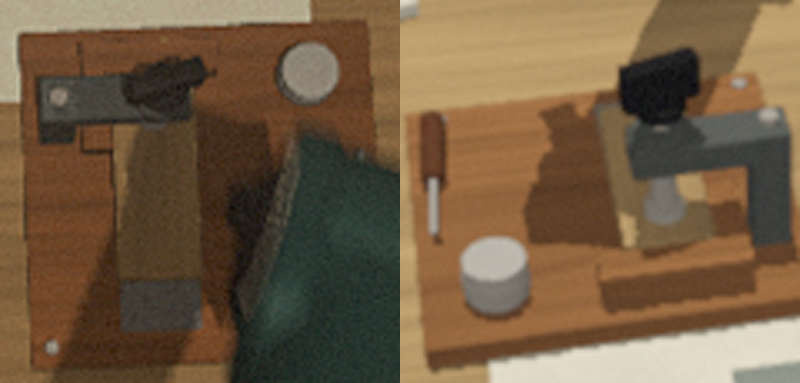

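The block sits flush against the fence and the side stop, about (115,125)–(120,280) in the left crop. The pad is down on it, and the knob bar is at about 255°. The tin and the gouge have not moved, so I'm handing in.

```bash
python3 -c "
from station import r
print(r.job_done())"
```

```text
the job is handed in; nothing more can be done
None
```

The block is home against the fence and the side stop. The clamp is screwed down about a quarter turn past the felt touch: about 92° after the first rise in resistance near 163°, though that rise was gradual up to about 180°. The gripper is clear and the job is handed in, with no verdict returned.

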